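# Hold the paint mask open over the bracket

## Task

Push the black carrier with the grey bracket along its rail, by its yellow tab, until it clicks into the station under the steel paint mask. Then pull the mask's orange spring-return handle straight out until its white pointer lines up with the red mark, and finish while still holding it there: let go, and it springs shut. Leave the vial, the white tub and the spare bracket where they stand, and do not shift the mark.

Things in the scene. Friction and masses are not known exactly. Their poses are not given: they have to be found in the camera images.
- jig: Fixed jig; origin on the bench under the rail at the station. z up; y along the rail (push to +y); the mask pulls to -x, about towards the robot. In mm, heights above bench: base plate x -110..60, y -195..125, top 12; rail at x 0; blue bridge over the mask x -100..-60, y -51..51, top 106; white scale bar x -220..-70, y 60..80, top 90, on a foot post at x -212.
- carrier (a joint): Carrier position on the rail (m): 0 seated in the station detent, negative short of it (start -0.095 to -0.055), positive past it (stop 0.03). Pushing takes 1 to 2 N, about 5 N over the detent, which draws it in from about 4 mm; else it stays put. Black plate 96 (x) by 170 (y) mm, top 46 mm up; its green line meets one on the base at the station; grey bracket on it 66 mm along y, top 84 mm up.
- push_tab (a point): Centre of the top edge of the carrier's upright yellow tab, at the carrier's trailing (-y) end: 40 mm along x, 12 mm thick along y, from 46 to 90 mm above the bench, at jig x -10 mm, y -75 mm + carrier value. 36 mm are free between tab and bracket; the -y side is open. Axes as the jig's.
- mask (a joint): How far the spring-return mask is pulled out (m), 0 = shut, 0.075 = stop. It slides along the jig's -x and springs back: about 4 N when shut plus 1.3 N for each 10 mm, so 8 to 12 N at the mark.
- handle (a point): Centre of the orange handle on the mask, an upright block 16 mm along x, 34 mm along y, from 94 to 136 mm above the bench; shut at jig x -145 mm, y 0. It stands on the steel mask strip (50 mm wide, top 94 mm up), 37 mm clear of the blue bridge when shut. A thin white pointer sticks out from its middle to +y, level with the strip. Axes as the jig's.
- red_mark (a point): The red mark, a bar 4 mm along x and 24 mm along y on the white scale bar, at jig y = 72 mm; only to be read, clamped to the bar and not to be shifted. The pointer is lined up when handle and mark have the same jig x; the mark stands 30 to 55 mm out (to -x) from the shut pointer. Axes as the jig's.
- vial: Small glass vial with a black cap, 30 mm across, 60 mm tall, standing on the bench in front of the jig, to be left alone. Origin at the centre of its underside.
- tub: White open plastic tub 85 x 110 x 45 mm, standing on the bench to the +y side of the handle, to be left alone. Origin at the centre of its underside.
- spare: Spare grey bracket 70 x 66 x 38 mm, standing on the bench beyond the rail, to be left alone. Origin at the centre of its underside.

How it is judged:
By the outcome, as a careful person would: the job done as asked, in the order asked, and still so for the second after the job is handed in, while the arm keeps its last pose, push and grip.
It also fails if it takes over 45 s, if anything falls off the work surface, if the arm or the gripper's body presses on something with over 40 N, if the wrist force passes 120 N, or if a joint passes its speed limit or range.

## Robot

A 6-joint arm with a two-finger parallel gripper is mounted at the origin on the work surface. World frame = base frame: x ahead of the robot, y to its left, z up, the work surface at z = 0. Lengths are in m, angles in degrees, forces in N, time in s.
With the tool pointing down it reaches from about 0.25 to 0.725 m from the base axis. Payload 9.7 kg.
Tool frame: the origin (TCP) lies between the finger pads; the fingertips stand 25 mm ahead of it and the grasp point (between the pads) lies 6 mm ahead of it; z points along the fingers, y is the line along which they close (so a half turn about z gives the same grasp; the last joint's range is limited). The gripper opens to 85 mm and grips with 20 to 120 N. Pads are 22 mm wide; open, the fingers measure 114 mm over their backs; the gripper's body (76 mm by 85 mm) begins 54 mm behind the grasp point. The pads swing forward as they close: fully open they stand 13 mm farther back than shut.
Start: joints at [-75.745, 4.979, 10.078, 95.1, 0, 90], TCP at [0.135, -0.533, 0.256] pointing down, gripper open.
Joint ranges: [-179.16, 179.16], [-48.56, 103.87], [-65.8, 70.77], [-126.05, 130.52], [-82.76, 87.17], [-180, 180]. Speed limits (degrees/s): [127.2, 127.2, 147.25, 180, 180, 180].

## Interface

Orientations are given as [roll, pitch, yaw] about the fixed x, y, z axes, in that order (R = Rz(yaw) Ry(pitch) Rx(roll)).
In Python, from workcell import bot gives the robot as it stands. The module is installed in compiled form; this text tells all that it offers.
- The arm moves only by the shell command python3 -m pendant FILE [FORCE], which reads ROWS from the file FILE. ROWS is a JSON list of rows, 1 to 5 of them, each written [[dx, dy, dz], turn, opening]: dx, dy, dz in units of 5 mm, then a turn about the tool's z in degrees, then the finger opening in m; each row is the pose to reach, as a shift and turn from the pose commanded when the command began, along the tool's axes at that moment; what a row does not reach only later rows make up. A row lasts 1/12 s, in which the tool goes at most 0.0417 m and 7.16 degrees, less where a joint would pass 70% of its speed; a pose out of reach is approached as far as the arm can. The fingers move at their own pace and stop on an object; FORCE is the grip in N (left out, the last holds). Time passes only in rows, so rows that do not move let the fingers close. It prints the time, the measured TCP pose, the force, the opening and the grip force at its end. Input that does not fit is refused with a message, and nothing moves.
- bot.get_obs(): the state, without advancing time (a new reading comes with each control period).
- bot.camera(name): name is "scene" or "top" or "wrist"; returns the picture (420x560x3 uint8, blue, green, red); there is no depth.
- bot.camera_info(name): a dict with "mtx" (3x3 intrinsics, pixels), "extrinsics" (4x4, takes a point from camera to world coordinates). Camera axes: x right, y down, z forward; pixel columns grow to the right and rows downward; lengths in m; the calibration is good to about 2 mm. The wrist camera is an equidistant fisheye: a pixel r from the principal point sees the ray r / f radians off the axis. A picture is of the moment at which its call begins: read the wrist's pose just before it. camera_info takes no time and is no camera call; for the wrist camera it gives the pose at the moment of the call.
- bot.job_done(): hands the job in; it is judged then, once.
The state is a dict: "time": time; "q": joint angles; "qd": joint speeds; "joint_efforts": joint torques, N m; "ee_pos": TCP position; "tcp_rot": TCP orientation; "wrist_force": force on the tool from outside, world axes, zero at the start; "torque": the same for the moment, N m; "opening": finger opening in m; "grasp_force": force on a finger pad.
Only numpy, scipy, OpenCV 4.12 (cv2) and the standard library are available. Lean on these libraries where they do the work, as an engineer would, in place of code of your own. Each camera call takes 0.05 s, during which the arm holds its last target. There are 200 camera calls.

## Working session

There is one attempt and no reset: what is moved stays moved. The work goes in short steps, Python scripts to look and compute and a shell command to move; the robot and the scene stay as the last step left them, time stands still between calls to the robot, and variables do not carry over. Pictures are saved under pics/ and viewed, at most 10 in all, crops included, and the job is handed in when it is done.

```bash
mkdir -p pics; python3 - <<'E'
from workcell import bot
import cv2,numpy as np
o=bot.get_obs();print(o)
for n in("scene","top"):
    cv2.imwrite(f"pics/{n}0.png",bot.camera(n));i=bot.camera_info(n);print(n,np.round(i["mtx"],2).tolist(),np.round(i["extrinsics"],4).tolist())
E
```

```text
{'time': 0.0, 'q': array([-7.57433406e+01,  5.01020102e+00,  1.00309782e+01,  9.51007738e+01,
       -8.72548304e-04,  9.00003339e+01]), 'qd': array([-0.02687614,  0.06788492,  0.14369098,  0.05263771,  0.13417095,
       -0.08636367]), 'joint_efforts': array([-2.22994968e-03, -5.20389998e+01,  4.64802969e+01,  1.63462147e-02,
       -1.50396418e-04,  1.07417614e-05]), 'ee_pos': array([ 0.13538682, -0.53284336,  0.25556056]), 'tcp_rot': array([-1.79920003e+02,  8.73013686e-04,  1.42563267e+01]), 'wrist_force': array([ 0.57030233,  0.10002304, -0.47098978]), 'torque': array([ 0.02563254, -0.01080698,  0.02505679]), 'grasp_force': 0.0, 'opening': 0.08521488667914243}
scene [[473.05, 0.0, 280.59], [0.0, 473.05, 212.75], [0.0, 0.0, 1.0]] [[0.7456, 0.5244, -0.4112, 0.9851], [0.6662, -0.6008, 0.4417, -0.2446], [-0.0154, -0.6033, -0.7973, 0.7748], [0.0, 0.0, 0.0, 1.0]]
top [[475.35, 0.0, 281.23], [0.0, 475.35, 206.99], [0.0, 0.0, 1.0]] [[-0.013, -0.9842, 0.1764, 0.5021], [-0.999, 0.0053, -0.0441, 0.1418], [0.0425, -0.1768, -0.9833, 0.8662], [0.0, 0.0, 0.0, 1.0]]
```

View pics/top0.png

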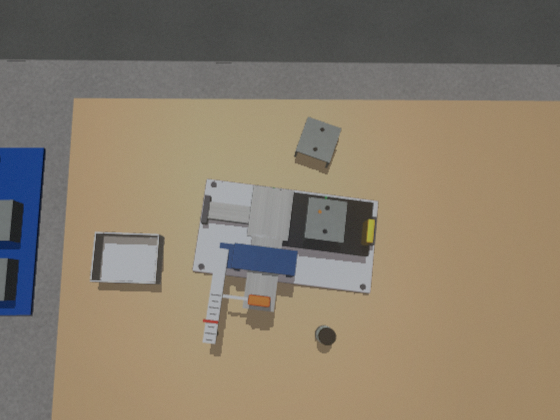

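View pics/scene0.png

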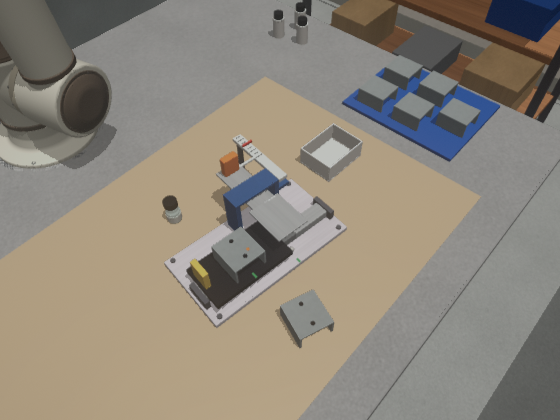

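The top view shows the yellow tab at (370,231), the orange handle at (260,300), the red mark at (210,321) and the vial at (326,335). The plate corners are near (207,181), (378,200), (371,291) and (194,272). The scene view agrees: tab (200,273), handle (229,163), mark (246,144).

```bash
cat > h.py <<'E'
from workcell import bot
import cv2,numpy as np
def ray(n,p):
    i=bot.camera_info(n);E=np.array(i["extrinsics"]);d=np.linalg.inv(i["mtx"])@[p[0],p[1],1];return E[:3,3],E[:3,:3]@d
def plane(n,p,z):
    o,d=ray(n,p);return o+d*(z-o[2])/d[2]
def two(p,q):
    (a,d),(b,e)=ray("top",p),ray("scene",q);s=np.linalg.lstsq(np.c_[d,-e],b-a,rcond=None)[0]
    return (a+d*s[0]+b+e*s[1])/2,np.linalg.norm(a+d*s[0]-b-e*s[1])
R={"yellow":((22,150,90),(35,255,255)),"orange":((3,170,90),(15,255,255)),"blue":((105,120,40),(125,255,255)),"red":((0,150,90),(2,255,255)),"red2":((172,150,90),(180,255,255)),"green":((50,120,60),(80,255,255))}
def blobs(im,c,roi):
    x0,y0,x1,y1=roi;h=cv2.cvtColor(im,cv2.COLOR_BGR2HSV);m=cv2.inRange(h,*R[c]);k=np.zeros_like(m);k[y0:y1,x0:x1]=m[y0:y1,x0:x1]
    n,l,s,ce=cv2.connectedComponentsWithStats(k)
    return [(s[i][4],ce[i].round(1).tolist(),s[i][:4].tolist(),np.round(cv2.boxPoints(cv2.minAreaRect(np.argwhere(l==i)[:,::-1].astype(np.float32)))).tolist()) for i in range(1,n) if s[i][4]>3]
E
python3 - <<'E'
from h import *
for n,roi in(("top",(180,170,400,360)),("scene",(150,120,360,330))):
    im=cv2.imread(f"pics/{n}0.png")
    for c in R:
        for b in blobs(im,c,roi):print(n,c,b)
P=[(60,125),(60,-195),(-110,-195),(-110,125)]
J=np.array(P)/1e3
W=np.array([plane("top",p,.012)[:2] for p in[(207,181),(378,200),(371,291),(194,272)]])
A,B=J-J.mean(0),W-W.mean(0)
th=np.arctan2((A[:,0]*B[:,1]-A[:,1]*B[:,0]).sum(),(A*B).sum());r=np.array([[np.cos(th),-np.sin(th)],[np.sin(th),np.cos(th)]])
t=W.mean(0)-r@J.mean(0);print(np.degrees(th),t,(W-J@r.T-t)*1e3)
E
```

```text
top yellow (np.int32(127), [370.0, 231.1], [366, 220, 9, 23], [[365.0, 241.0], [367.0, 219.0], [374.0, 220.0], [372.0, 242.0]])
top orange (np.int32(6), [248.7, 302.2], [248, 301, 3, 3], [[248.0, 303.0], [248.0, 301.0], [250.0, 301.0], [250.0, 303.0]])
top orange (np.int32(8), [254.6, 303.8], [252, 303, 6, 2], [[252.0, 304.0], [252.0, 303.0], [257.0, 303.0], [257.0, 304.0]])
top orange (np.int32(5), [266.0, 302.8], [264, 302, 5, 2], [[264.0, 303.0], [268.0, 302.0], [268.0, 303.0], [264.0, 304.0]])
top orange (np.int32(9), [261.7, 304.7], [259, 304, 7, 2], [[259.0, 305.0], [259.0, 304.0], [265.0, 304.0], [265.0, 305.0]])
top blue (np.int32(15), [223.6, 245.9], [221, 244, 7, 4], [[221.0, 247.0], [221.0, 244.0], [227.0, 244.0], [227.0, 247.0]])
top blue (np.int32(1533), [262.3, 258.8], [227, 244, 70, 31], [[224.0, 266.0], [227.0, 242.0], [296.0, 251.0], [293.0, 275.0]])
top red (np.int32(5), [205.6, 320.2], [204, 320, 4, 2], [[204.0, 321.0], [204.0, 320.0], [207.0, 320.0], [207.0, 321.0]])
scene blue (np.int32(6), [258.7, 184.0], [258, 182, 3, 5], [[257.0, 186.0], [259.0, 182.0], [260.0
[... 356 characters left out ...]
 [252.0, 184.0], [257.0, 192.0], [237.0, 205.0]])
scene blue (np.int32(5), [260.2, 189.4], [259, 188, 3, 4], [[259.0, 190.0], [261.0, 188.0], [262.0, 188.0], [259.0, 191.0]])
scene blue (np.int32(4), [232.2, 197.2], [232, 196, 2, 3], [[231.0, 196.0], [232.0, 196.0], [233.0, 198.0], [232.0, 198.0]])
scene blue (np.int32(4), [234.2, 200.5], [233, 200, 3, 2], [[233.0, 200.0], [235.0, 200.0], [235.0, 201.0], [233.0, 201.0]])
scene red (np.int32(7), [246.0, 143.3], [243, 142, 7, 4], [[243.0, 145.0], [249.0, 142.0], [249.0, 142.0], [243.0, 145.0]])
-6.805367219471774 [0.63236891 0.12374441] [[-2.22472665 -1.71807244]
 [-1.27044763  1.22497559]
 [ 2.12372594  1.87322874]
 [ 1.37144834 -1.3801319 ]]
```

```bash
python3 - <<'E'
import cv2
a=cv2.imread("pics/top0.png")[170:350,180:400];cv2.imwrite("pics/topc.png",cv2.resize(a,None,fx=3.3,fy=3.3,interpolation=cv2.INTER_CUBIC))
E
```

```text
(no output)
```

View pics/topc.png

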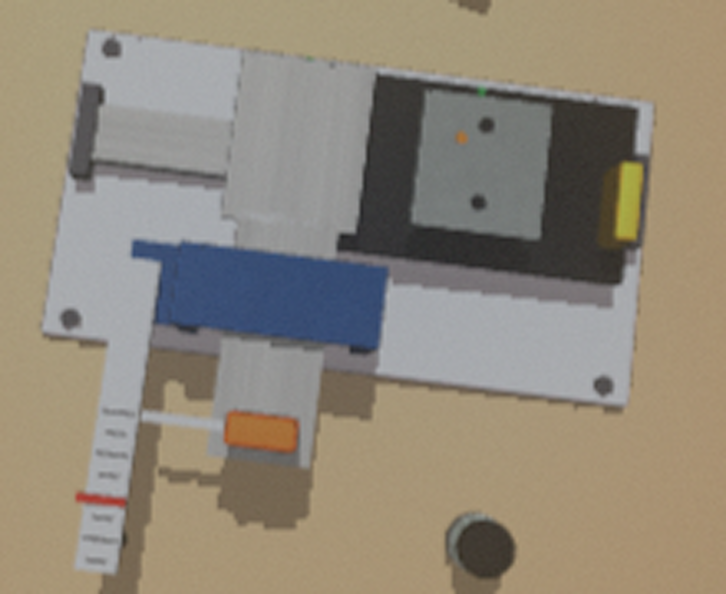

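The zoomed crop shows the tab top at full-frame (370.6,230.9), the handle top at (259.1,300.6), the mark at (210.6,321.2), and the handle pointing with its pointer to the left, towards the scale.

```bash
cat >> h.py <<'E'
th=np.radians(-6.8);JR=np.array([[np.cos(th),-np.sin(th)],[np.sin(th),np.cos(th)]]);JT=np.array([.6324,.1237])
def jig(w):return JR.T@(np.array(w)[:2]-JT)
def world(j):return JR@np.array(j)+JT
E
python3 - <<'E'
from h import *
f=lambda u,v:(180+u/3.3,170+v/3.3)
for k,p,z in[("tab",f(629,201),.09),("handle",f(261,431),.136),("mark",f(101,499),.091),("ptr root",f(222,425),.095),("ptr tip",f(142,415),.095),("bridge",f(280,295),.106),("mark up end L",f(77,496),.091),("mark R",f(126,502),.091),("vial",f(484,547),.06),("green carrier",f(482,91),.046),("green base",f(332,65),.012),
 ("bridge c1",f(180,243),.106),("bridge c2",f(387,266),.106),("bridge c3",f(378,349),.106),("bridge c4",f(168,323),.106),("bar end",f(95,572),.09),
 ("tub",(127,258),.045),("barcorner",f(118,573),.09)]:
    w=plane("top",p,z);print(k,w.round(4),(jig(w)*1e3).round(1))
print(two(f(629,201),(200,268)),two(f(261,431),(229,158)),two(f(101,499),(246,143.5)))
E
```

```text
tab [ 0.6003 -0.0409  0.09  ] [ -12.4 -167.3]
handle [0.4901 0.1443 0.136 ] [-143.7    3.6]
mark [0.4585 0.2211 0.091 ] [-184.2   76.1]
ptr root [0.4925 0.1632 0.095 ] [-143.6   22.6]
ptr tip [0.4978 0.2016 0.095 ] [-142.9   61.4]
bridge [0.5539 0.1349 0.106 ] [-79.3   1.8]
mark up end L [0.46   0.2325 0.091 ] [-184.    87.7]
mark R [0.4569 0.2092 0.091 ] [-184.4   64.1]
vial [0.4304 0.0333 0.06  ] [-189.9 -113.7]
green carrier [0.6658 0.0254 0.046 ] [ 44.8 -93.6]
green base [0.6877 0.1042 0.012 ] [ 57.2 -12.8]
bridge c1 [0.5795 0.1831 0.106 ] [-59.6  52.7]
bridge c2 [0.5674 0.0829 0.106 ] [-59.7 -48.2]
bridge c3 [0.5275 0.088  0.106 ] [-99.9 -47.9]
bridge c4 [0.5411 0.1887 0.106 ] [-98.4  53.7]
bar end [0.4246 0.2236 0.09  ] [-218.1   74.6]
tub [0.5628 0.3686 0.045 ] [-98.1 234.9]
barcorner [0.424  0.2127 0.09  ] [-217.5   63.7]
(array([ 0.60254301, -0.04037248,  0.08394385]), np.float64(0.004930696206898282)) (array([0.49087423, 0.14540592, 0.12758565]), np.float64(0.0028783428659940533)) (array([0.45854972, 0.22169829, 0.08805182]), np.float64(0.0007985554097812))
```

The measured sizes agree with those given: the bridge spans x -60..-100, the bar end is at x -218, and the carrier is about -0.095. The mark is about 41 mm out from the shut pointer. First I move over the tab.

The rows are not in the units I measure in: shifts go in units of 5 mm. I convert before sending: -0.107 m is -21.4, 0.034 m is 6.8.

```bash
echo '[[[6.8, -4.2, 0], 0, 0.085], [[13.6, -8.6, 0], 0, 0.085], [[20.4, -12.8, 0], 0, 0.085], [[27.2, -17.2, 0], 0, 0.06], [[34, -21.4, 0], 0, 0.04]]' > rows.txt && python3 -m pendant rows.txt
echo '[[[6.8, -4.2, 0], 0, 0.04], [[13.6, -8.6, 0], 0, 0.04], [[20.4, -12.8, 0], 0, 0.04], [[27.2, -17.2, 0], 0, 0.04], [[34, -21.4, 0], 0, 0.04]]' > rows.txt && python3 -m pendant rows.txt
echo '[[[6.8, -4.2, 0], 5, 0.04], [[13.6, -8.6, 0], 10, 0.04], [[20.4, -12.8, 0], 15, 0.04], [[27.2, -17.2, 0], 20, 0.04], [[34, -21.4, 0], 21.06, 0.04]]' > rows.txt && python3 -m pendant rows.txt
```

```text
time: 0.52
ee_pos: [0.2745, -0.3859, 0.256]
tcp_rot: [-180.0, 0.0, 14.2]
wrist_force: [0.5, -0.3, -0.4]
opening: 0.0634
grasp_force: 0.0
time: 0.93
ee_pos: [0.4131, -0.24, 0.2562]
tcp_rot: [-180.0, 0.0, 14.3]
wrist_force: [1.1, -0.7, -0.0]
opening: 0.0401
grasp_force: 0.0
time: 1.35
ee_pos: [0.5516, -0.0944, 0.256]
tcp_rot: [180.0, 0.0, -7.1]
wrist_force: [0.9, -0.2, -0.6]
opening: 0.0403
grasp_force: 0.0
```

```bash
echo '[[[4.4, -6, 0], 0, 0.04], [[8.6, -11.8, 0], 0, 0.04], [[8.6, -11.8, 8], 0, 0.04], [[8.6, -11.8, 16], 0, 0.04], [[8.6, -11.8, 16], 0, 0.04]]' > rows.txt && python3 -m pendant rows.txt
python3 - <<'E'
from h import *
i=bot.camera_info("wrist");print(np.round(i["mtx"],1).tolist(),np.round(i["extrinsics"],4).tolist())
cv2.imwrite("pics/w1.png",bot.camera("wrist"))
E
```

```text
time: 1.77
ee_pos: [0.5958, -0.0552, 0.1669]
tcp_rot: [-179.4, 0.8, -5.5]
wrist_force: [-1.7, -0.2, -1.5]
opening: 0.04
grasp_force: 0.0
[[325.2, 0.0, 278.1], [0.0, 325.2, 206.3], [0.0, 0.0, 1.0]] [[-0.0955, -0.9419, -0.3221, 0.6769], [-0.9954, 0.0877, 0.0386, -0.066], [-0.0081, 0.3243, -0.9459, 0.2837], [0.0, 0.0, 0.0, 1.0]]
```

View pics/w1.png

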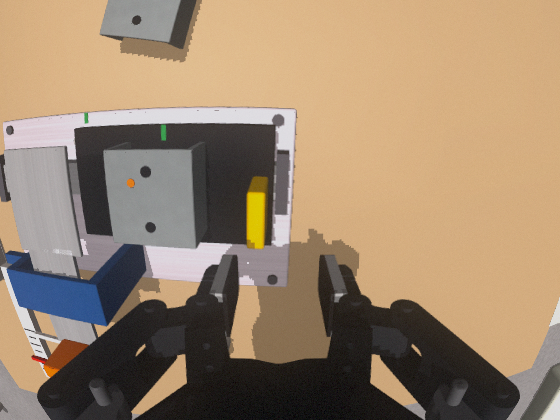

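The wrist view shows the tab at (257,213), with the green lines on the carrier at (163,132) and on the base at (86,118). The fingers are at about columns 225 and 330, so the tool is off to -y.

```bash
cat >> h.py <<'E'
def wray(p,z):
    i=bot.camera_info("wrist");E=np.array(i["extrinsics"]);K=i["mtx"];v=np.array([p[0]-K[0][2],p[1]-K[1][2]]);r=np.hypot(*v);a=r/K[0][0]
    d=E[:3,:3]@np.array([*(np.sin(a)*v/r),np.cos(a)]);o=E[:3,3];return o+d*(z-o[2])/d[2]
E
sed -i 's/JT=np.array(.*/JT=np.array([.6328,.1267])/' h.py
python3 - <<'E'
from h import *
o=bot.get_obs();print(o["time"],o["ee_pos"],o["tcp_rot"],o["q"],o["qd"])
for k,p,z in[("tab",(257,213),.09),("tab",(258,182),.09),("gc",(163,132),.046),("gb",(86,118),.012),("corner",(297,109),.012),("corner",(288,286),.012)]:
    w=wray(p,z);print(k,w.round(4),(jig(w)*1e3).round(1))
print(world((-.01,-.17)))
E
echo '[[[0, 0, 0], 0, 0.04], [[0, 0, 0], 0, 0.04]]' > rows.txt && python3 -m pendant rows.txt
```

```text
1.8167 [ 0.5965963  -0.05556609  0.1713521 ] [-179.43966339    0.55504476   -5.52251502] [ -5.56406049  11.40221686   7.84176308  86.99499714   0.559934
 179.95845449] [-5.04875622e-01 -2.48767809e+00  7.21032434e+00  3.17755751e+00
  1.02984797e-01 -9.82954228e-04]
tab [ 0.6072 -0.0443  0.09  ] [  -5.2 -172.8]
tab [ 0.6278 -0.0473  0.09  ] [  15.6 -173.4]
gc [0.6646 0.0265 0.046 ] [ 43.5 -95.7]
gb [0.6898 0.1186 0.012 ] [57.6 -1.3]
corner [ 0.6685 -0.0793  0.012 ] [  59.9 -200.3]
corner [ 0.4995 -0.057   0.012 ] [-110.6 -198.2]
[ 0.60274167 -0.0409201 ]
time: 1.98
ee_pos: [0.5999, -0.0564, 0.1795]
tcp_rot: [-179.4, -0.2, -5.6]
wrist_force: [0.2, -0.9, 0.1]
opening: 0.0401
grasp_force: 0.0
```

The last joint hit its 180° limit. I take the equivalent half-turn grasp instead.

```bash
echo '[[[0, 0, 0], -7, 0.04], [[0, 0, 0], -14, 0.04], [[0, 0, 0], -21, 0.04], [[0, 0, 0], -28, 0.04], [[0, 0, 0], -35, 0.04]]' > rows.txt && python3 -m pendant rows.txt >/dev/null
echo '[[[0, 0, 0], -7, 0.04], [[0, 0, 0], -14, 0.04], [[0, 0, 0], -21, 0.04], [[0, 0, 0], -28, 0.04], [[0, 0, 0], -35, 0.04]]' > rows.txt && python3 -m pendant rows.txt >/dev/null
echo '[[[0, 0, 0], -7, 0.04], [[0, 0, 0], -14, 0.04], [[0, 0, 0], -21, 0.04], [[0, 0, 0], -28, 0.04], [[0, 0, 0], -35, 0.04]]' > rows.txt && python3 -m pendant rows.txt
echo '[[[0, 0, 0], -7, 0.04], [[0, 0, 0], -14, 0.04], [[0, 0, 0], -21, 0.04], [[0, 0, 0], -28, 0.04], [[0, 0, 0], -35, 0.04]]' > rows.txt && python3 -m pendant rows.txt >/dev/null
echo '[[[0, 0, 0], -7, 0.04], [[0, 0, 0], -14, 0.04], [[0, 0, 0], -21, 0.04], [[0, 0, 0], -28, 0.04], [[0, 0, 0], -35, 0.04]]' > rows.txt && python3 -m pendant rows.txt
```

```text
time: 3.23
ee_pos: [0.6002, -0.0565, 0.1799]
tcp_rot: [179.6, -0.5, 99.8]
wrist_force: [0.4, 0.7, 0.0]
opening: 0.0398
grasp_force: 0.0
time: 4.07
ee_pos: [0.6002, -0.0565, 0.18]
tcp_rot: [179.4, 0.2, 169.8]
wrist_force: [-0.1, -0.0, 0.6]
opening: 0.0403
grasp_force: 0.0
```

To row units: 0.097 m is 19.4, 0.075 m is 15.

```bash
echo '[[[0, 3, 0], -3.4, 0.034], [[0, 3, 4], -3.4, 0.034], [[0, 3, 10], -3.4, 0.034], [[0, 3, 15], -3.4, 0.034], [[0, 3, 19.4], -3.4, 0.034]]' > rows.txt && python3 -m pendant rows.txt
python3 - <<'E'
from h import *
o=bot.get_obs();print(o["ee_pos"],o["tcp_rot"],o["q"],o["wrist_force"])
cv2.imwrite("pics/w2.png",bot.camera("wrist"))
E
```

```text
time: 4.48
ee_pos: [0.6032, -0.0407, 0.0814]
tcp_rot: [179.4, 0.2, 172.8]
wrist_force: [0.4, 0.1, -1.1]
opening: 0.0341
grasp_force: 0.0
[ 0.60324788 -0.04068207  0.08137877] [179.42692049   0.22463522 172.83492398] [-4.09900917 12.33025371 -1.02882833 76.38595102  0.56024402  3.06618998] [ 0.44226462  0.05076005 -1.11825505]
```

View pics/w2.png

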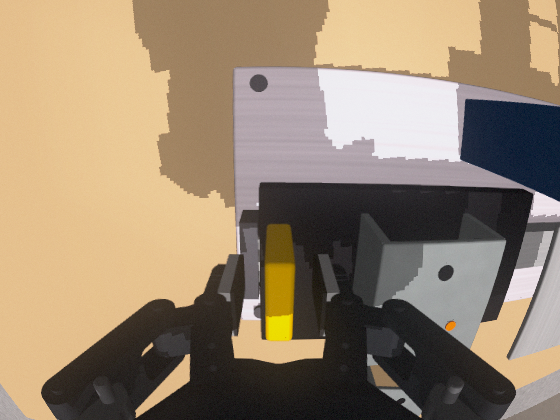

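The tab at (280,282) sits centred between the fingers (columns 232 and 328). Now I narrow the gap and push along +y.

To row units: 0.04 m is 8, 0.025 m is 5.

```bash
echo '[[[0, 0, 0], 0, 0.02], [[0, 0, 0], 0, 0.02], [[0, 2, 0], 0, 0.02], [[0, 5, 0], 0, 0.02], [[0, 8, 0], 0, 0.02]]' > rows.txt && python3 -m pendant rows.txt 20
echo '[[[0, 3, 0], 0, 0.02], [[0, 5.6, 0], 0, 0.02], [[0, 7.4, 0], 0, 0.02], [[0, 8, 0], 0, 0.02], [[0, 8, 0], 0, 0.02]]' > rows.txt && python3 -m pendant rows.txt
python3 - <<'E'
from h import *
o=bot.get_obs();print((jig(o["ee_pos"])*1e3).round(1))
im=bot.camera("wrist");cv2.imwrite("pics/w3.png",im)
for c in("yellow","green"):
  for b in blobs(im,c,(0,0,560,420)):print(c,b[:3])
E
```

```text
time: 4.95
ee_pos: [0.608, 0.0004, 0.0819]
tcp_rot: [179.4, 0.2, 172.8]
wrist_force: [1.6, -1.8, 1.0]
opening: 0.0198
grasp_force: 0.8
time: 5.37
ee_pos: [0.6117, 0.0404, 0.0799]
tcp_rot: [179.4, -0.1, 173.0]
wrist_force: [0.2, -0.3, -0.5]
opening: 0.0197
grasp_force: 0.0
[-10.7 -88.2]
yellow (np.int32(2494), [273.2, 300.6], [258, 232, 31, 115])
yellow (np.int32(6), [267.8, 240.0], [266, 239, 5, 3])
```

View pics/w3.png

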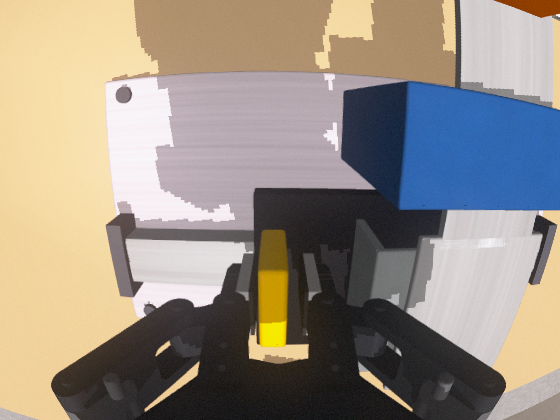

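The tab is now near jig y -92, about 17 mm short. I creep on in small steps and watch the force.

To row units: 0.01 m is 2, 0.008 m is 1.6.

```bash
echo '[[[0, 0.8, 0], 0, 0.02], [[0, 1.6, 0], 0, 0.02], [[0, 2, 0], 0, 0.02], [[0, 2, 0], 0, 0.02], [[0, 2, 0], 0, 0.02]]' > rows.txt && python3 -m pendant rows.txt | grep -E 'ee|wrist|grasp'
for i in 1; do
echo '[[[0, 0.2, 0], 0, 0.02], [[0, 0.4, 0], 0, 0.02], [[0, 0.4, 0], 0, 0.02]]' > rows.txt && python3 -m pendant rows.txt | grep -E 'ee|wrist|grasp'
done
echo '[[[0, 0.1, 0], 0, 0.02], [[0, 0.2, 0], 0, 0.02], [[0, 0.2, 0], 0, 0.02]]' > rows.txt && python3 -m pendant rows.txt | grep -E 'ee|wrist|grasp'
echo '[[[0, 0.1, 0], 0, 0.02], [[0, 0.2, 0], 0, 0.02], [[0, 0.2, 0], 0, 0.02]]' > rows.txt && python3 -m pendant rows.txt | grep -E 'ee|wrist|grasp'
python3 - <<'E'
from h import *
im=bot.camera("wrist")
for b in blobs(im,"yellow",(0,0,560,420)):print(b[:3])
im=bot.camera("scene");cv2.imwrite("pics/s3.png",im)
for b in blobs(im,"green",(150,120,360,330)):print(b[:3])
print((jig(bot.get_obs()["ee_pos"])*1e3).round(1))
E
```

```text
ee_pos: [0.613, 0.0486, 0.0801]
wrist_force: [0.3, -1.5, -0.4]
grasp_force: 0.4
ee_pos: [0.6133, 0.0509, 0.0802]
wrist_force: [-0.0, -1.4, -2.0]
grasp_force: 0.9
ee_pos: [0.6135, 0.0521, 0.0803]
wrist_force: [-0.3, -0.8, -1.7]
grasp_force: 0.8
ee_pos: [0.6136, 0.0532, 0.0804]
wrist_force: [-1.1, -0.8, -0.4]
grasp_force: 0.4
(np.int32(22), [275.3, 235.2], [270, 232, 12, 7])
(np.int32(4), [267.8, 236.0], [267, 235, 3, 3])
(np.int32(10), [278.4, 240.3], [275, 238, 7, 5])
(np.int32(4), [272.0, 241.0], [271, 240, 3, 3])
(np.int32(2359), [269.8, 302.6], [255, 245, 30, 101])
(np.int32(9), [271.1, 249.2], [269, 247, 6, 5])
(np.int32(5), [263.2, 256.0], [262, 254, 3, 5])
(np.int32(4), [263.5, 259.2], [262, 258, 4, 3])
(np.int32(4), [261.0, 264.5], [260, 263, 3, 4])
[-10.3 -75.3]
```

```bash
cat > t.py <<'E'
from h import *
im=bot.camera("wrist");b=max(blobs(im,"yellow",(0,0,560,420)));o=bot.get_obs()
print("tabcol",b[1],b[2],"jig",(jig(o["ee_pos"])*1e3).round(1),"grasp",o["grasp_force"])
E
echo '[[[0, 0.1, 0], 0, 0.02], [[0, 0.2, 0], 0, 0.02], [[0, 0.2, 0], 0, 0.02]]' > rows.txt && python3 -m pendant rows.txt | grep -E 'wrist|grasp'; python3 t.py
echo '[[[0, 0.1, 0], 0, 0.02], [[0, 0.2, 0], 0, 0.02], [[0, 0.2, 0], 0, 0.02]]' > rows.txt && python3 -m pendant rows.txt | grep -E 'wrist|grasp'; python3 t.py
echo '[[[0, 0.1, 0], 0, 0.02], [[0, 0.2, 0], 0, 0.02], [[0, 0.2, 0], 0, 0.02]]' > rows.txt && python3 -m pendant rows.txt | grep -E 'wrist|grasp'; python3 t.py
```

```text
wrist_force: [0.4, 0.4, 0.4]
grasp_force: 0.1
tabcol [269.9, 301.6] [254, 241, 31, 105] jig [-10.2 -74.3] grasp 0.09103952441364527
wrist_force: [1.0, 0.6, -0.3]
grasp_force: 0.0
tabcol [270.1, 301.9] [255, 245, 30, 101] jig [-10.3 -73.4] grasp 0.0
wrist_force: [-1.0, 0.1, 0.4]
grasp_force: 0.0
tabcol [270.1, 301.7] [255, 242, 30, 104] jig [-10.3 -72.4] grasp 0.0
```

```bash
python3 - <<'E'
from h import *
a=bot.camera("wrist")[190:370,180:400];b=bot.camera("scene")[200:320,170:350]
a=cv2.resize(a,(396,324));b=cv2.resize(b,(396,264),interpolation=cv2.INTER_CUBIC)
cv2.imwrite("pics/c4.png",np.vstack([a,b]))
E
```

```text
(no output)
```

View pics/c4.png

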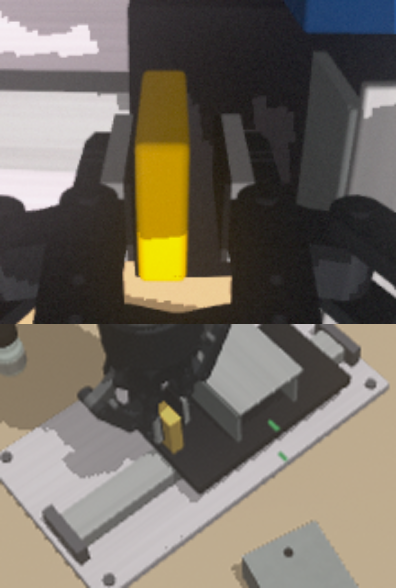

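The wrist crop shows the tab against the left finger. The scene crop shows the carrier line at (294.1,245.9) and the base line at (298.2,260). I'll compare their jig y.

```bash
python3 - <<'E'
from h import *
im=bot.camera("scene")
h=cv2.cvtColor(im,cv2.COLOR_BGR2HSV);m=cv2.inRange(h,(45,90,50),(90,255,255));m[:235]=0;m[275:]=0;m[:,:280]=0;m[:,310:]=0
n,l,s,c=cv2.connectedComponentsWithStats(m)
for i in range(1,n):
    p=c[i];print(s[i],p,[(jig(plane("scene",p,z))*1e3).round(1) for z in(.046,.012)])
E
```

```text
[292 244   5   4  11] [293.72727273 245.63636364] [array([45.6, -2.7]), array([29.4, 12.4])]
[297 259   3   3   3] [298. 260.] [array([ 73.5, -17.7]), array([58.5, -3.3])]
```

To row units: -0.003 m is -0.6, -0.002 m is -0.4.

```bash
echo '[[[0, -0.2, 0], 0, 0.02], [[0, -0.4, 0], 0, 0.02], [[0, -0.6, 0], 0, 0.02], [[0, -0.6, 0], 0, 0.02]]' > rows.txt && python3 -m pendant rows.txt | grep -E 'wrist|grasp'; python3 t.py
echo '[[[0, 0.2, 0], 0, 0.02], [[0, 0.4, 0], 0, 0.02], [[0, 0.6, 0], 0, 0.02], [[0, 0.6, 0], 0, 0.02]]' > rows.txt && python3 -m pendant rows.txt | grep -E 'wrist|grasp'; python3 t.py
echo '[[[0, 0.2, 0], 0, 0.02], [[0, 0.2, 0], 0, 0.02], [[0, 0.2, 0], 0, 0.02]]' > rows.txt && python3 -m pendant rows.txt | grep -E 'wrist|grasp'; python3 t.py
```

```text
wrist_force: [-0.5, 0.7, -0.3]
grasp_force: 0.0
tabcol [278.5, 299.6] [263, 234, 31, 112] jig [-10.3 -75.7] grasp 0.0
wrist_force: [0.6, -0.6, 0.2]
grasp_force: 0.0
tabcol [270.1, 301.5] [255, 241, 30, 105] jig [-10.3 -72.4] grasp 0.0
wrist_force: [-0.6, -3.6, 0.4]
grasp_force: 1.6
tabcol [269.5, 302.0] [254, 242, 30, 104] jig [-10.3 -71.9] grasp 1.6915413737297058
```

With 1 mm more, the force jumps to 3.6 N, so the carrier sits against the detent. I back off to centre and see whether it stays.

```bash
echo '[[[0, -0.4, 0], 0, 0.02], [[0, -0.8, 0], 0, 0.02], [[0, -0.8, 0], 0, 0.02], [[0, -0.8, 0], 0, 0.03], [[0, -0.8, 0], 0, 0.03]]' > rows.txt && python3 -m pendant rows.txt | grep -E 'wrist|grasp'; python3 t.py
echo '[[[0, 0, -6], 0, 0.03], [[0, 0, -12], 0, 0.03], [[0, 0, -20], 0, 0.03], [[0, 0, -22], 0, 0.03], [[0, 0, -22], 0, 0.03]]' > rows.txt && python3 -m pendant rows.txt
python3 - <<'E'
from h import *
for n in("wrist","top","scene"):
    im=bot.camera(n);cv2.imwrite(f"pics/{n}5.png",im)
    m=cv2.inRange(cv2.cvtColor(im,cv2.COLOR_BGR2HSV),(45,90,50),(90,255,255))
    k,l,s,c=cv2.connectedComponentsWithStats(m)
    for i in range(1,k):
        if s[i][4]<3:continue
        p=c[i];g=wray if n=="wrist" else lambda p,z:plane(n,p,z);print(n,s[i][4],p.round(1),[(jig(g(p,z))*1e3).round(1) for z in(.046,.012)])
E
```

```text
wrist_force: [-0.4, 0.7, 0.1]
grasp_force: 0.0
tabcol [277.9, 305.4] [263, 252, 31, 94] jig [-10.3 -75.5] grasp 0.0
time: 9.68
ee_pos: [0.615, 0.052, 0.1949]
tcp_rot: [179.4, 0.4, 172.9]
wrist_force: [1.0, 0.3, -0.2]
opening: 0.0299
grasp_force: 0.0
scene 11 [293.7 245.6] [array([45.6, -2.7]), array([29.4, 12.4])]
scene 3 [298. 260.] [array([ 73.5, -17.7]), array([58.5, -3.3])]
```

The force and the green lines, which agree within 1 mm, show the carrier seated. Next I move over the handle, turning the grip a quarter so one finger sits behind it.

To row units: 0.1355 m is 27.1, 0.108 m is 21.6.

```bash
echo '[[[5.4, 3, 0], 7, 0.038], [[10.8, 6, 0], 14, 0.038], [[16.2, 9.2, 0], 21, 0.038], [[21.6, 12.2, 0], 28, 0.038], [[27.1, 15.2, 0], 35, 0.038]]' > rows.txt && python3 -m pendant rows.txt >/dev/null
echo '[[[0, 0, 0], 7, 0.038], [[0, 0, 0], 14, 0.038], [[0, 0, 0], 21, 0.038], [[0, 0, 0], 28, 0.038], [[0, 0, 0], 35, 0.038]]' > rows.txt && python3 -m pendant rows.txt >/dev/null
echo '[[[0, 0, 0], 7, 0.038], [[0, 0, 0], 14, 0.038], [[0, 0, 0], 19.7, 0.038], [[0, 0, 0], 19.7, 0.038], [[0, 0, 0], 19.7, 0.038]]' > rows.txt && python3 -m pendant rows.txt
python3 - <<'E'
from h import *
o=bot.get_obs();print(o["q"].round(1),(jig(o["ee_pos"])*1e3).round(1))
im=bot.camera("wrist");cv2.imwrite("pics/w6.png",im)
for b in blobs(im,"orange",(0,0,560,420)):
    if b[0]>40:print(b)
E
```

```text
time: 11.08
ee_pos: [0.488, 0.144, 0.1898]
tcp_rot: [-179.9, -0.5, 83.3]
wrist_force: [0.7, 0.7, 0.8]
opening: 0.0379
grasp_force: 0.0
[ 16.2  -1.6  -4.   87.5   0.5 112.8] [-145.8    0. ]
(np.int32(1575), [282.6, 235.3], [270, 198, 27, 70], [[270.0, 198.0], [296.0, 198.0], [296.0, 267.0], [270.0, 267.0]])
```

View pics/w6.png

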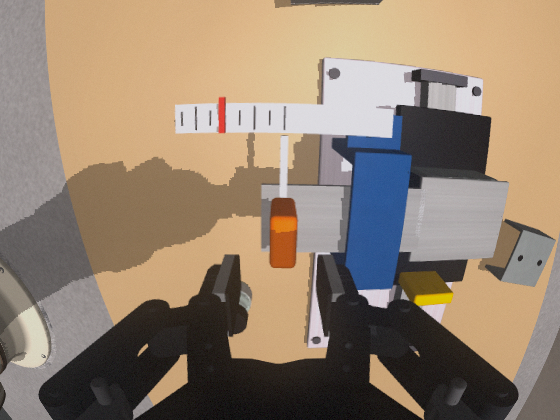

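The wrist view shows the handle at (283,235) between the fingers (columns 232 and 328), the pointer at column 284, the red mark at column 222 and the bridge clear. Now I descend and grip.

```bash
echo '[[[0, 0.2, 4], 0, 0.038], [[0, 0.2, 9], 0, 0.038], [[0, 0.2, 12.4], 0, 0.038], [[0, 0.2, 12.4], 0, 0.038]]' > rows.txt && python3 -m pendant rows.txt | grep -E 'wrist|ee'
echo '[[[0, 0, 0], 0, 0.01], [[0, 0, 0], 0, 0.01], [[0, 0, 0], 0, 0.01], [[0, 0, 0], 0, 0.01], [[0, 0, 0], 0, 0.01]]' > rows.txt && python3 -m pendant rows.txt 60
cat > m.py <<'E'
from h import *
o=bot.get_obs();print((jig(o["ee_pos"])*1e3).round(1),o["opening"])
for n in("wrist","top"):
    im=bot.camera(n);hs=cv2.cvtColor(im,cv2.COLOR_BGR2HSV)
    m=cv2.inRange(hs,(0,150,90),(4,255,255))|cv2.inRange(hs,(170,150,90),(180,255,255))
    if n=="top":m[:,:195]=0;m[:,225:]=0;m[:300]=0;m[340:]=0
    k,l,s,c=cv2.connectedComponentsWithStats(m);i=1+np.argmax([x[4]/(1+abs(x[0]-200)/20) for x in s[1:]])
    for i in range(1,k):
        if s[i][4]>12:
            p=c[i];print(n,"red",s[i],p.round(1),(jig(wray(p,.091) if n=="wrist" else plane(n,p,.091))*1e3).round(1))
cv2.imwrite("pics/w_m%d.png"%int(o["time"]*100),bot.camera("wrist"))
E
python3 m.py; ls -t pics|head -1
```

```text
ee_pos: [0.4877, 0.1441, 0.1251]
wrist_force: [-0.5, -0.2, 0.3]
time: 11.88
ee_pos: [0.4904, 0.1446, 0.1302]
tcp_rot: [179.9, -0.6, 83.1]
wrist_force: [4.6, -1.4, 0.1]
opening: 0.0152
grasp_force: 60.0
[-143.5    0.9] 0.015182163788215611
wrist red [191  96   9  50 399] [194.8 121. ] [-184.    71.4]
w6.pngTraceback (most recent call last):
  File "m.py", line 7, in <module>
    k,l,s,c=cv2.connectedComponentsWithStats(m);i=1+np.argmax([x[4]/(1+abs(x[0]-200)/20) for x in s[1:]])
                                                    ~~~~~~~~~^^^^^^^^^^^^^^^^^^^^^^^^^^^^^^^^^^^^^^^^^^^^
    return _wrapfunc(a, 'argmax', axis=axis, out=out, **kwds)
    return _wrapit(obj, method, *args, **kwds)
    result = getattr(arr, method)(*args, **kwds)
ValueError: attempt to get argmax of an empty sequence
```

Gripped at 60 N. I pull most of the way, then read the pointer.

To row units: -0.033 m is -6.6, -0.026 m is -5.2.

```bash
echo '[[[0, -1.6, 0], 0, 0.01], [[0, -3.4, 0], 0, 0.01], [[0, -5.2, 0], 0, 0.01], [[0, -6.6, 0], 0, 0.01], [[0, -6.6, 0], 0, 0.01]]' > rows.txt && python3 -m pendant rows.txt
echo '[[[0, 0, 0], 0, 0.01], [[0, 0, 0], 0, 0.01]]' > rows.txt && python3 -m pendant rows.txt|grep ee
sed -i 's/;i=1+np.argmax.*//' m.py; python3 m.py
python3 - <<'E'
from h import *
import glob,os
a=cv2.imread(max(glob.glob("pics/w_m*"),key=os.path.getmtime))[60:300,120:420];cv2.imwrite("pics/c7.png",cv2.resize(a,(750,600),interpolation=cv2.INTER_CUBIC))
E
```

```text
time: 12.4
ee_pos: [0.4571, 0.149, 0.1302]
tcp_rot: [179.9, -0.6, 83.2]
wrist_force: [7.4, 1.2, -0.6]
opening: 0.0149
grasp_force: 60.0
ee_pos: [0.4578, 0.1489, 0.1302]
[-176.4    1.3] 0.0153224879354835
wrist red [259  95   9  50 405] [262.6 119.3] [-183.3   71.9]
```

View pics/c7.png

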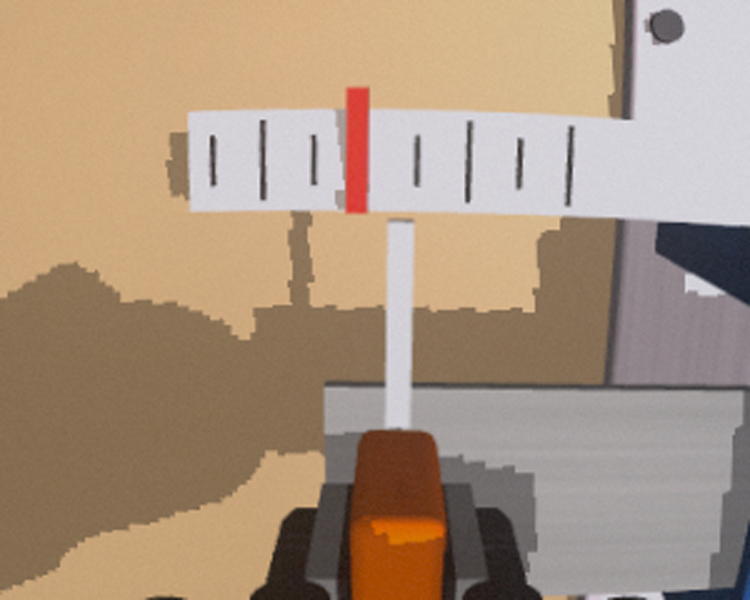

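The crop shows the pointer tip at wrist pixel (280,149) and the red mark at column 262.6, so the pointer is still short of the mark.

```bash
cat > d.py <<'E'
from h import *
im=bot.camera("wrist");hs=cv2.cvtColor(im,cv2.COLOR_BGR2HSV)
red=cv2.inRange(hs,(0,150,90),(4,255,255))|cv2.inRange(hs,(170,150,90),(180,255,255));red[:90]=0;red[150:]=0
r=np.argwhere(red)[:,::-1].mean(0)
w=cv2.inRange(hs,(0,0,180),(180,60,255));X=[];Y=[]
for y in range(158,208,4):
    x=np.flatnonzero(w[y,240:310])+240
    if 5<len(x)<16:X.append(x.mean());Y.append(y)
f=np.polyfit(Y,X,1);t=(np.polyval(f,150),150)
a,b=jig(wray(r,.092))*1e3,jig(wray(t,.094))*1e3
b2=jig(wray((np.polyval(f,200),200),.094))*1e3
print("mark",r.round(1),a.round(1),"tip",np.round(t,1),b.round(1),b2.round(1),"short by",round(b[0]-a[0],2),bot.get_obs()["wrist_force"].round(1),len(X))
E
python3 d.py
```

```text
mark [262.4 118.9] [-183.3   72.1] tip [279.9 150. ] [-174.9   57.2] [-175.2   32.2] short by 8.37 [ 8.4  0.2 -0.1] 13
```

To row units: -0.0085 m is -1.7, -0.008 m is -1.6.

```bash
echo '[[[0, -0.8, 0], 0, 0.01], [[0, -1.6, 0], 0, 0.01], [[0, -1.7, 0], 0, 0.01], [[0, -1.7, 0], 0, 0.01], [[0, -1.7, 0], 0, 0.01]]' > rows.txt && python3 -m pendant rows.txt; python3 d.py
```

```text
time: 13.18
ee_pos: [0.4497, 0.15, 0.1302]
tcp_rot: [179.8, -0.7, 83.2]
wrist_force: [8.0, 1.6, -0.3]
opening: 0.015
grasp_force: 59.9
mark [280.1 119.5] [-183.2   71.9] tip [279.6 150. ] [-183.4   57.3] [-183.6   32.3] short by -0.27 [ 8.7  1.5 -0.7] 13
```

```bash
echo '[[[0, 0, 0], 0, 0.01], [[0, 0, 0], 0, 0.01], [[0, 0, 0], 0, 0.01], [[0, 0, 0], 0, 0.01], [[0, 0, 0], 0, 0.01]]' > rows.txt && python3 -m pendant rows.txt|grep -E 'ee|grasp'; python3 d.py; python3 - <<'E'
from h import *
a=bot.camera("wrist")[60:300,120:420];b=bot.camera("scene")[120:320,150:350]
cv2.imwrite("pics/c8.png",np.hstack([cv2.resize(a,(400,320)),cv2.resize(b,(400,400),interpolation=cv2.INTER_CUBIC)[40:360]]))
E
```

```text
ee_pos: [0.4497, 0.15, 0.1302]
grasp_force: 59.9
mark [279.9 120.2] [-183.2   71.5] tip [279.7 150. ] [-183.3   57.3] [-183.5   32.3] short by -0.11 [9.1 0.9 0. ] 13
```

View pics/c8.png

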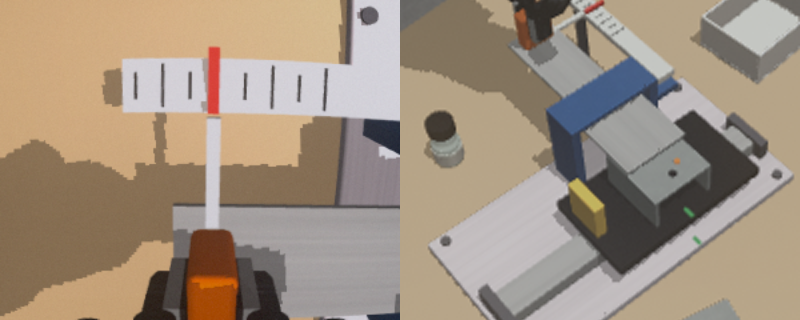

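The pointer is in line with the red mark (both at column 213 of the crop). The green lines meet, and the vial and tub stand where they were. Handing in.

```bash
python3 -c "
from workcell import bot
print(bot.job_done())"
```

```text
the job is handed in; nothing more can be done
None
```

I handed the job in at about 14 s: the carrier looks seated (green lines within about 1 mm, and it held against a 3.6 N push), and the gripper is holding the mask handle with its pointer about 0.1 mm from the red mark.

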